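Ink rack into its bay past the drop gate

ROBOT

A 6-joint arm with a two-finger parallel gripper is mounted at the origin on the work surface. World frame = base frame: x ahead of the robot, y to its left, z up, the work surface at z = 0. Lengths are in mm, angles in rad, forces in N, time in s.
With the tool pointing down it reaches from about 350 to 1000 mm from the base axis. Payload 7.1 kg.
Tool frame: the origin (TCP) lies midway between the tips of the shut fingers; the grasp point (between the pads) lies 19 mm behind it (robot.grasp_offset is the distance from the TCP to the grasp point, in mm); z points along the fingers, y is the line along which they close (so a half turn about z gives the same grasp; the last joint's range is limited). The gripper opens to 85 mm and grips with 20 to 120 N. Pads are 22 mm wide; open, the fingers measure 114 mm over their backs; the gripper's body (76 mm by 85 mm) begins 54 mm behind the grasp point. The pads swing forward as they close: fully open they stand 13 mm farther back than shut.
Start: joints at [1.264, 0.423, 1.63, -0, 1.089, -0.019], TCP at [177.37, 599.287, 231.319] pointing down, gripper open.
Joint ranges: [-3, 3], [-0.9, 2.11], [0.09, 2.58], [-1.31, 4.45], [0.11, 2.69], [-2.54, 2.54]. Speed limits (rad/s): [2.39, 2.39, 3.01, 3.14, 3.14, 3.14].

INTERFACE

Orientations are given as [roll, pitch, yaw] about the fixed x, y, z axes, in that order (R = Rz(yaw) Ry(pitch) Rx(roll)).
In Python, from workcell import monitor, eyes, robot gives the robot as it stands.
- The arm moves only by the shell command python3 -m crank 'ROWS'. ROWS is text: rows parted by semicolons, each of 5 numbers parted by spaces: the shift along the tool's x, y, z as a fraction of full scale, then the turn about the tool's z as a fraction of full scale, then the gripper command: -1 is shut, 1 is fully open, values between are in proportion. In form: x y z roll jaw; .... A call has 1 to 20 rows; each row is the pose to reach, as a shift and turn from the pose commanded when the call began, along the tool's axes at that moment, turning the shorter way round; what a row does not reach only later rows make up. Full scale, the value 1, is 150 mm for a shift and pi rad for a turn. A row lasts 1/8 s, in which the tool goes at most 62.5 mm and 10.7 degrees, less where a joint would pass 70% of its speed; a pose out of reach is approached as far as the arm can. A call with a number of a shift or a turn outside -1 to 1 is refused whole. A call with a gripper value outside its range is refused whole. The fingers move at their own pace and stop on an object; the grip force is fixed at half the most. Time passes only in rows, so rows that repeat a pose let the fingers close. It gives the time, the measured TCP pose, the force, the opening and the grip force at its end, in the units of the state.
- monitor.sense(): the state, without advancing time (a new reading comes with each control period).
- eyes.read_camera(name): name is "side" or "top"; returns (picture, depth): 384x512x3 uint8, red, green, blue; 384x512 float32, mm along the optical axis (not along the pixel's ray), 0 where there is no reading.
- eyes.calibration(name): a dict with "fx", "fy", "cx", "cy" (pixels), "k1" (the pictures are not rectified: a ray, as slopes to the right and down, at radius r is drawn at 1 + k1 r^2 times it, then the intrinsics apply), "R" (3x3) and "t" (3): a world point X has camera coordinates R X + t. Camera axes: x right, y down, z forward; pixel columns grow to the right and rows downward; lengths in mm; the calibration is good to about 2 mm. A picture is of the moment at which its call begins. calibration takes no time and is no camera call.
- robot.job_done(): hands the job in; it is judged then, once.
The state is a dict: "t": time; "joint_pos": joint angles; "dq": joint speeds; "tau": joint torques, N m; "tool_pos": TCP position; "tcp_rot": TCP orientation; "wrist_force": force on the tool from outside, world axes, zero at the start; "moment": the same for the moment, N m; "width": opening from 0.0 (shut) to 1.0 (fully open); "finger_force": force on a finger pad.
Only numpy, scipy, OpenCV 4.12 (cv2) and the standard library are available. Lean on these libraries where they do the work, as an engineer would, in place of code of your own. Each camera call takes 0.05 s, during which the arm holds its last target. There are 200 camera calls.

TASK

Put the rack of ink pots away in its wooden bay. With one fingertip press the long metal paddle beside the bay down and keep it pressed, so that the drop gate stays lifted clear of the rack, and meanwhile push the rack by its upright tail plate along the channel, under the gate, until it is fully home against the end stop; then let go of the paddle so that the gate falls shut behind the block of pots. Only push: never grip or lift the rack, never let the gate touch it, and leave the other things on the desk alone.

Things in the scene. Friction and masses are not known exactly. Their poses are not given: they have to be found in the camera images.
- bay: Fixed light-wood channel, 413 mm long, entry open at x -300 mm. Origin on the table under the gate; +x is the push direction, +y the paddle's side, z up. Floor top z 6 mm; walls 8 mm thick, inner faces y -32 and +32, tops z 34. End stop's inner face at x +105, top z 34.
- hinge (a point): Axis of the gate's steel shaft (10 mm thick) at the gate: bay x 0, y 40, z 58 mm, over the +y wall. The shaft runs along the channel from bay x -299 to +19 mm, between two bearing blocks at x -294 and +16 (10 x 12 mm, tops z 68). A hand with one finger in the channel and one on the paddle straddles it. Axes as the bay's when closed.
- rack: Loose dark-wood rack, 0.25 to 0.5 kg, in the channel with 3 mm side play. Origin under the middle of its block, axes as the bay's. Block 90 x 58 mm, 26 tall, six pot caps to 38 mm. Behind it a tail board 8 mm thick ends in an upright tail plate. Starts at bay x -115 to -65 mm; home (front on the end stop) at bay x +60, when the closed gate drops into the gap between block and tail plate.
- rack_push (a point): Point to push: middle of the rear face of the rack's tail plate, 135 mm behind the rack's origin and 24 mm above its underside. Plate 8 mm thick, 58 mm wide, its top 48 mm above the rack's underside (54 mm above the table). Home at bay x -75 mm.
- gate (a joint): Gate angle in rad; shaft, drop bar and paddle turn as one piece. 0 closed; pressing the paddle down raises it; the bar clears the pots by about 4 mm at 0.5 and 10 mm at 0.6; stop at 0.75. A spring shuts it: 0.11 N m closed, 0.22 N m at 0.6 (some 5 N on the paddle). It closes by itself when let go.
- drop_bar (a point): Steel drop bar of the gate, 10 mm along the channel, 20 mm wide, 43 mm tall, hanging from an arm from the shaft. Point: middle of its lower end, when closed at bay x 0, y -18, z 20 mm; axes then as the bay's. Swings sideways and up about the shaft; raised, it reaches about 115 mm above the table and stays within 5 mm of bay x 0.
- paddle (a point): Aluminium plate, 230 mm along the bay, 42 wide, 5 thick, from bay x -290 to -60 mm; a web joins its inner edge to the shaft. Point: middle of its upper face. Closed it slopes up outward 0.6 rad, over bay y 73 to 107, z 44 to 63 mm. Pressed to gate angle 0.6 it is level, top 26 mm above the table, over y 58 to 100; a tip may slide along it.
- pencil_cup: Bystander: steel cup 64 mm wide, 85 mm tall, with pencils to about 140 mm. Origin under its centre.
- ink_bottle: Bystander: glass ink jar 54 mm wide, 75 mm tall. Origin under its centre.
- eraser: Bystander: white eraser 55 x 25 x 18 mm. Origin under its centre.
- tape_roll: Bystander: paper tape roll, 70 mm wide, 20 mm tall, lying flat. Origin under its centre.
Things that resemble listed ones, but are neither listed nor needed, are in the scene too. Leave any green or pink look-alike of the rack alone.

How it is judged (in metres and radians):
On the way, in this order (a step that is already met when the one before it is completed fails the run):
1. a finger presses the paddle and the gate is raised, the rack still before it (value of joint gate above 0.4 rad and contact force between the fingers and gate above 0.3 N and x of rack in the frame of bay below -0.045 m), for 0.1 s.
2. the rack's block passes under the gate, held raised by a finger on the paddle (value of joint gate above 0.4 rad and contact force between the fingers and gate above 0.3 N and x of rack in the frame of bay between -0.03 and 0.04 m), for 0.05 s.
At the end, for the whole second after the job is handed in: The rack rests flat in the bay within 5 mm of the end stop and the gate is shut (below 0.06 rad) behind its block (x of rack in the frame of bay above 0.055 m and value of joint gate below 0.06 rad and z of rack in the frame of bay below 0.009 m and angle between rack's own z axis and vertical below 0.05 rad and linear speed of rack below 0.01 m/s); the robot touches nothing.
It fails at once if the drop gate touches the rack (over 0.5 N) (contact force between gate and rack above 0.5 N).
It fails at once if the rack is lifted (over 8 mm) or tipped (over 0.2 rad) (z of rack in the frame of bay above 0.014 m or angle between rack's own z axis and vertical above 0.2 rad).
It fails at once if a bystander is moved by more than 15 mm (distance of any of pencil_cup, ink_bottle, eraser, tape_roll from where it was at the start of the episode above 0.015 m).
It also fails if it takes over 38 s, if anything falls off the work surface, if the arm or the gripper's body presses on something with over 40 N, if the wrist force passes 120 N, or if a joint passes its speed limit or range.

## Working session

There is one attempt and no reset: what is moved stays moved. The work goes in short steps, Python scripts to look and compute and a shell command to move; the robot and the scene stay as the last step left them, time stands still between calls to the robot, and variables do not carry over. Pictures are saved under pics/ and viewed, at most 10 in all, crops included, and the job is handed in when it is done.

```bash
mkdir -p pics; ls
cat > h.py <<'E'
import numpy as np, cv2
from workcell import monitor, eyes, robot
def snap(n,f):
    p,d=eyes.read_camera(n); cv2.imwrite(f'pics/{f}.png',p[:,:,::-1]); np.savez(f'pics/{f}.npz',p=p,d=d); return p,d
def slopes(n,uv):
    c=eyes.calibration(n); K=np.array([[c['fx'],0,c['cx']],[0,c['fy'],c['cy']],[0,0,1.]])
    return cv2.undistortPoints(np.array(uv,float).reshape(-1,1,2),K,np.array([c['k1'],0,0,0.])).reshape(-1,2),c
def onplane(n,uv,z):
    s,c=slopes(n,uv); R=np.array(c['R']);t=np.array(c['t']); o=-R.T@t
    d=np.c_[s,np.ones(len(s))]@R; return o+d*((z-o[2])/d[:,2])[:,None]
def cloud(n,d):
    v,u=np.nonzero(d>0); s,c=slopes(n,np.c_[u,v]); z=d[v,u]
    X=np.c_[s,np.ones(len(s))]*z[:,None]; R=np.array(c['R']);t=np.array(c['t'])
    out=np.full(d.shape+(3,),np.nan); out[v,u]=(X-t)@R; return out
E
python3 - <<'E'
from h import *
for n in('top','side'): snap(n,n+'0'); c=eyes.calibration(n); print(n,-np.array(c['R']).T@np.array(c['t']),c['fx'])
print(monitor.sense())
E
```

```text
pics
top [ 452.78332181   -1.78016726 1155.66460691] 348.126946320573
side [ 426.38404969 -882.16929176  947.33064224] 477.2737708944711
{'t': 0.1, 'joint_pos': array([ 1.26400834e+00,  4.23783758e-01,  1.63063666e+00,  4.75765603e-05,
        1.08861424e+00, -1.90058359e-02]), 'dq': array([-1.00633416e-03, -1.22091454e-03, -2.59643421e-03, -8.64248120e-04,
       -1.87033018e-06, -6.54313601e-04]), 'tau': array([ 3.78562681e-04, -5.58426368e+01, -2.82444531e+01,  4.66336644e-05,
        3.00898755e-03,  6.24167598e-07]), 'tool_pos': array([177.20285338, 598.81714926, 230.60228754]), 'tcp_rot': array([-3.14015170e+00, -6.95176061e-05,  2.85378836e+00]), 'wrist_force': array([-0.2760694 , -0.26661272,  0.46244295]), 'moment': array([-0.05350389,  0.00030591,  0.009295  ]), 'finger_force': 0.0, 'width': 1.000914993470834}
```

View pics/top0.png

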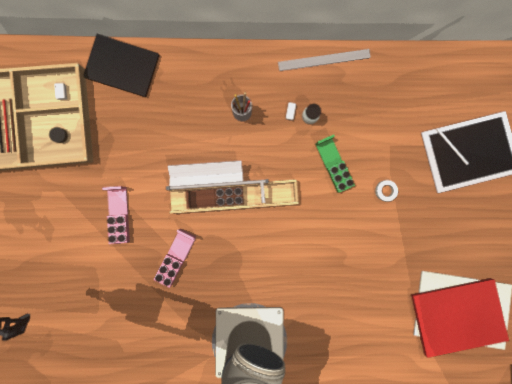

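View pics/side0.png

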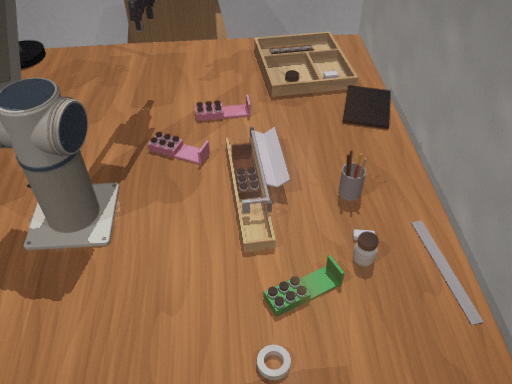

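The top view shows the bay lying from (170,200) to (298,192), paddle at (205,175), gate at (263,190), and the dark rack inside it with its pots at (229,196). Possible racks: pink (117,215), pink (175,258), green (336,165), dark wood in the channel (215,196). The last fits because it is dark, in the bay and behind the gate. I'll confirm it in a crop and measure.

Run:
```python
from h import *
z=np.load('pics/top0.npz');p,d=z['p'],z['d'];X=cloud('top',d)
cv2.imwrite('pics/crop1.png',cv2.resize(p[150:225,155:310,::-1],None,fx=5,fy=5,interpolation=cv2.INTER_CUBIC))
hsv=cv2.cvtColor(p,cv2.COLOR_RGB2HSV)
roi=np.zeros(d.shape,bool);roi[150:225,155:310]=1
print('table z',np.nanmedian(X[230:250,300:400,2]))
hh,ss,vv=[hsv[:,:,i].astype(int) for i in range(3)]
for (u,v) in [(280,205),(180,200),(200,197),(230,210),(205,175),(250,220),(297,195)]: print((u,v),hsv[v,u],X[v,u].round())
```

```text
table z 0.5885268001754028
(280, 205) [ 16 119 174] [441. -98.  35.]
(180, 200) [ 25  85 232] [457. 228.   6.]
(200, 197) [  9 138 122] [466. 161.  17.]
(230, 210) [ 12 146 168] [424.  65.   2.]
(205, 175) [  8   4 230] [536. 142.  43.]
(250, 220) [ 12 144 197] [391.  -2.   2.]
(297, 195) [ 16 115 208] [ 474. -158.   -0.]
```

View pics/crop1.png

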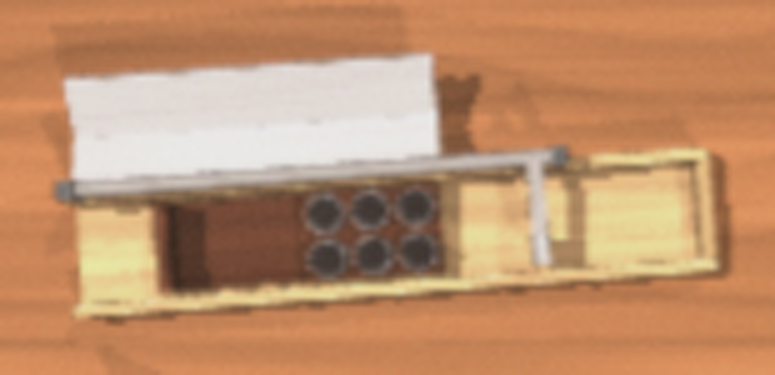

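The crop confirms it: a dark-wood rack with six pots is in the channel, tail plate at crop (165,247), block front at (440,230), and the gate bar at (540,215). Next I fit the bay pose from corners in both views.

Run:
```python
from h import *
from scipy.optimize import least_squares
B=np.array([[-300,-40,34],[113,-40,34],[113,40,34],[-294,40,68],[16,40,68]],float)
uv=155*np.array([1,0])+150*np.array([0,1])+np.array([[78,314],[719,270],[711,151],[67,190],[560,156]])/5-0.4
W=np.vstack([onplane('top',q,b[2]) for q,b in zip(uv,B)])
f=lambda q:(np.c_[np.cos(q[2])*B[:,0]-np.sin(q[2])*B[:,1]+q[0],np.sin(q[2])*B[:,0]+np.cos(q[2])*B[:,1]+q[1]]-W[:,:2]).ravel()
r=least_squares(f,[470,-50,-1.5]);print(r.x,r.fun.reshape(-1,2).round(1))
# into bay frame
th=r.x[2];R=np.array([[np.cos(th),-np.sin(th)],[np.sin(th),np.cos(th)]])
tb=lambda P:np.c_[(P[:,:2]-r.x[:2])@R,P[:,2]]
# side view masks by depth cloud in bay frame
for n in('top','side'):
    z=np.load(f'pics/{n}0.npz');X=cloud(n,z['d']);hsv=cv2.cvtColor(z['p'],cv2.COLOR_RGB2HSV)
    P=tb(X.reshape(-1,3));c=hsv.reshape(-1,3)
    near=(abs(P[:,1])<130)&(P[:,0]>-340)&(P[:,0]<150)&(P[:,2]>-5)
    pad=near&(P[:,1]>65)&(P[:,2]>35)&(c[:,1]<60)
    print(n,'paddle',P[pad].min(0).round(),P[pad].max(0).round(),'expect -290..-60, 73..107,44..63')
    w=near&(P[:,2]>28)&(P[:,2]<40)&(c[:,1]>60)&(c[:,2]>140)
    for nm,m in(('-y wall',w&(P[:,1]<-20)&(P[:,0]<100)),('stop',w&(P[:,0]>95)&(abs(P[:,1])<25))):
        print(nm,np.percentile(P[m],[5,50,95],axis=0).round(1).tolist(),m.sum())
    m=near&(abs(P[:,1])<28)&(P[:,0]<-20)&(c[:,2]<135)
    print('dark rack',np.percentile(P[m],[1,50,99],axis=0).round(1).tolist())
    m&=(P[:,2]>42); print('plate',np.percentile(P[m],[5,50,95],axis=0).round(1).tolist() if m.any() else 0)
```

```text
[476.09701944 -42.30380458  -1.50207233] [[-1.4  1.1]
 [-1.4 -0.1]
 [ 1.5  0.4]
 [ 1.   0.9]
 [ 0.3 -2.3]]
top paddle [-292.   65.   38.] [-64. 110.  71.] expect -290..-60, 73..107,44..63
-y wall [[-280.9, -39.9, 31.3], [-101.3, -36.1, 34.3], [82.6, -32.2, 37.5]] 318
stop [[101.9, -22.9, 29.9], [105.9, 1.2, 34.2], [109.5, 21.8, 37.6]] 42
dark rack [[-238.9, -27.3, 9.5], [-153.3, -0.1, 31.1], [-65.5, 27.6, 54.5]]
plate [[-238.8, -20.8, 42.4], [-115.9, 4.6, 45.7], [-75.5, 22.5, 54.4]]
side paddle [-292.   65.   40.] [-59. 111.  72.] expect -290..-60, 73..107,44..63
-y wall [[-276.2, -37.9, 32.0], [-70.4, -34.1, 34.8], [87.2, -30.4, 37.7]] 305
stop [[103.6, -23.3, 31.9], [108.6, 0.1, 34.5], [112.6, 22.4, 37.1]] 70
dark rack [[-240.1, -27.2, 6.1], [-131.6, -0.9, 32.4], [-60.7, 27.1, 55.1]]
plate [[-239.0, -21.0, 42.6], [-116.5, -1.4, 45.4], [-71.9, 23.9, 54.6]]
```

```bash
python3 -m crank '-0.3 -0.2 0 0.06 0.6; -0.6 -0.4 0 0.12 0.6; -0.93 -0.6 0 0.18 0.6; -0.93 -0.6 0 0.24 0.6; -0.93 -0.6 0 0.3 0.6; -0.93 -0.6 0 0.36 0.6; -0.93 -0.6 0 0.387 0.6; -0.93 -0.6 0 0.387 0.6'
cat > g.py <<'E'
import sys
from h import *
from scipy.spatial.transform import Rotation as Ro
O=np.array([476.1,-42.3,0]); Rb=Ro.from_euler('z',-1.502).as_matrix()
def show(tgt):
    s=monitor.sense(); R=Ro.from_euler('xyz',s['tcp_rot']).as_matrix()
    b=Rb.T@(s['tool_pos']-O); print('t',round(s['t'],2),'bay',b.round(1),'yawerr',round(s['tcp_rot'][2]-1.6396,3),'w',round(s['width'],3),'F',(Rb.T@s['wrist_force']).round(1))
    if tgt: print('shift frac',(R.T@(O+Rb@np.array(tgt)-s['tool_pos'])/150).round(3))
if __name__=='__main__': show([float(a) for a in sys.argv[1:]])
E
python3 g.py -262 41 231
```

```text
t: 1.1
tool_pos: [285.5, 473.2, 231.0]
tcp_rot: [-3.141, 0.001, 1.639]
wrist_force: [0.4, 0.8, 0.4]
width: 0.801
finger_force: 0.0
t 1.1 bay [-527.3 -154.7  231. ] yawerr -0.001 w 0.801 F [-0.8  0.4  0.4]
shift frac [-1.768e+00  1.306e+00  1.000e-03]
```

```bash
python3 -m crank '-0.3 0.2 0 0 0.6; -0.6 0.45 0 0 0.6; -0.9 0.65 0 0 0.6; -0.9 0.65 0 0 0.6'; python3 -m crank '-0.3 0.2 0 0 0.6; -0.6 0.45 0 0 0.6; -0.868 0.656 0 0 0.6; -0.868 0.656 0.3 0 0.6; -0.868 0.656 0.6 0 0.6; -0.868 0.656 0.8 0 0.6; -0.868 0.656 0.8 0 0.6';python3 g.py -262 41 111
python3 - <<'E'
from h import *
p,d=snap('side','s1');cv2.imwrite('pics/s1c.png',cv2.resize(p[60:260,160:340,::-1],None,fx=3,fy=3,interpolation=cv2.INTER_CUBIC))
E
```

```text
t: 1.6
tool_pos: [393.6, 342.7, 231.2]
tcp_rot: [-3.141, 0.001, 1.636]
wrist_force: [-0.3, 0.8, -0.6]
width: 0.802
finger_force: 0.0
t: 2.48
tool_pos: [496.9, 222.1, 109.2]
tcp_rot: [-3.137, 0.001, 1.64]
wrist_force: [-0.6, 1.0, -0.1]
width: 0.804
finger_force: 0.0
t 2.48 bay [-262.3   38.9  109.2] yawerr 0.0 w 0.804 F [-1.  -0.6 -0.1]
shift frac [-0.002  0.014 -0.012]
```

View pics/s1c.png

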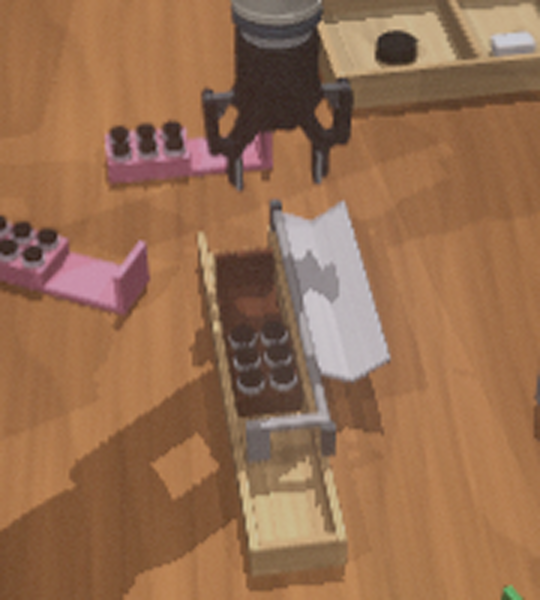

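The crop shows the open gripper above the bay's entry. Its tips, at crop (238,185) and (320,178), are on either side of the shaft. I'll measure the tips with depth.

```bash
python3 g.py -262 41 111
python3 - <<'E'
from h import *; from g import O,Rb
for n in('side','top'):
  p,d=snap(n,n+'2'); P=((cloud(n,d)-O)@Rb).reshape(-1,3)
  if n=='top': continue
  m=(abs(P[:,0]+262)<40)&(P[:,2]>95)&(P[:,2]<160)&(abs(P[:,1]-40)<90)
  Q=P[m]
  for lo in range(95,160,8):
    q=Q[(Q[:,2]>=lo)&(Q[:,2]<lo+8)]
    for s,k in(('L',q[:,1]<40),('R',q[:,1]>=40)):
      a=q[k]
      if len(a): print(lo,s,len(a),'x',np.percentile(a[:,0],[5,95]).round(),'y',np.percentile(a[:,1],[5,95]).round(),'zmin',a[:,2].min().round(1))
E
```

```text
t 2.52 bay [-262.7   40.2  110.8] yawerr 0.0 w 0.801 F [-0.5  0.4  0.2]
shift frac [-0.005  0.005 -0.001]
119 L 4 x [-255. -253.] y [0. 5.] zmin 121.1
119 R 3 x [-268. -251.] y [74. 77.] zmin 120.2
127 L 12 x [-257. -251.] y [-5.  6.] zmin 127.8
127 R 14 x [-268. -249.] y [74. 85.] zmin 127.1
135 L 10 x [-257. -251.] y [-8.  2.] zmin 136.3
135 R 15 x [-272. -250.] y [74. 87.] zmin 135.8
143 L 11 x [-257. -252.] y [-8.  3.] zmin 143.1
143 R 11 x [-266. -250.] y [74. 86.] zmin 144.4
151 L 11 x [-256. -246.] y [-7.  4.] zmin 151.6
151 R 16 x [-266. -250.] y [74. 90.] zmin 151.2
159 L 2 x [-251. -251.] y [-5. -2.] zmin 159.3
159 R 1 x [-252. -252.] y [86. 86.] zmin 159.2
```

```bash
python3 -m crank '0 0 0.15 0 0.6; 0 0 0.3 0 0.6; 0 0 0.36 0 0.6; 0 0 0.42 0 0.6; 0 0 0.48 0 0.6; 0 0 0.54 0 0.6; 0 0 0.58 0 0.6; 0 0 0.62 0 0.6; 0 0 0.62 0 0.6; 0 0 0.62 0 0.6';python3 g.py -262 41 18
python3 - <<'E'
from h import *; from g import O,Rb
p,d=snap('side','s3');cv2.imwrite('pics/s3c.png',cv2.resize(p[60:260,160:340,::-1],None,fx=3,fy=3,interpolation=cv2.INTER_CUBIC))
P=((cloud('side',d)-O)@Rb).reshape(-1,3);c=cv2.cvtColor(p,cv2.COLOR_RGB2HSV).reshape(-1,3)
m=(P[:,0]>-200)&(P[:,0]<-70)&(P[:,1]>62)&(P[:,1]<98)&(P[:,2]>12)&(c[:,1]<60); print(m.sum(),np.polyfit(P[m,1],P[m,2],1),np.median(P[m],0))
m=(abs(P[:,0])<15)&(abs(P[:,1])<60)&(P[:,2]>60)&(P[:,2]<130); print('gate',m.sum(),P[m].min(0).round(),P[m].max(0).round())
E
```

```text
t: 3.88
tool_pos: [489.8, 221.2, 19.7]
tcp_rot: [-3.126, 0.003, 1.638]
wrist_force: [-38.3, 5.2, 47.4]
width: 0.798
finger_force: 25.1
t 3.88 bay [-262.    31.8   19.7] yawerr -0.001 w 0.798 F [ -7.8 -37.9  47.4]
shift frac [0.    0.062 0.01 ]
398 [ 0.04499472 25.50518894] [-131.30145963   80.23990615   29.14205342]
gate 216 [-15. -35.  60.] [15. 49. 99.]
```

View pics/s3c.png

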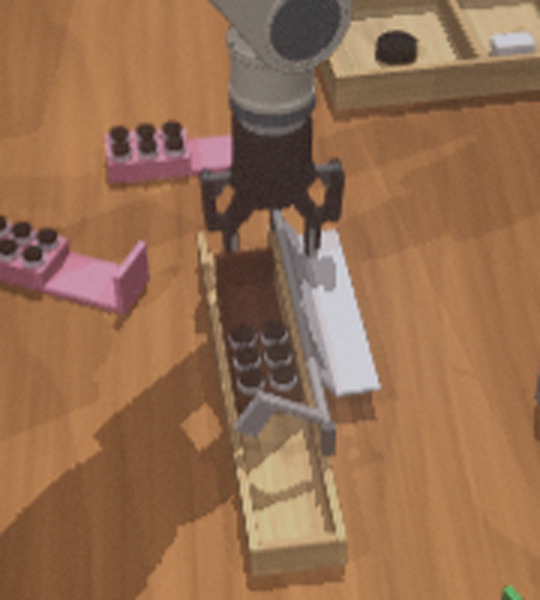

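The finger is wedged near the paddle/web corner: 47 N, with the tool pulled inward. I'll lift off, open wider so it lands further out on the paddle, and press again.

```bash
python3 -m crank '0 0 -0.1 0 0.6; 0 0 -0.2 0 0.6; 0 0 -0.4 0 0.6; 0 0.01 -0.4 0 0.85; 0 0.01 -0.4 0 0.85; 0 0.01 -0.4 0 0.85; 0 0.01 -0.4 0 0.85'; python3 g.py -262 42 78
python3 -m crank '0 0 0.1 0 0.85; 0 0 0.16 0 0.85; 0 0 0.2 0 0.85; 0 0 0.24 0 0.85; 0 0 0.28 0 0.85';python3 g.py -262 42 18
```

```text
t: 4.8
tool_pos: [499.9, 221.8, 77.5]
tcp_rot: [-3.14, 0.001, 1.638]
wrist_force: [-0.4, -0.2, -1.0]
width: 0.925
finger_force: 0.0
t 4.8 bay [-261.8   41.9   77.5] yawerr -0.002 w 0.925 F [ 0.2 -0.4 -1. ]
shift frac [ 0.001  0.001 -0.003]
t: 5.42
tool_pos: [499.8, 221.9, 35.9]
tcp_rot: [-3.14, 0.0, 1.638]
wrist_force: [-4.8, 0.4, 4.0]
width: 0.924
finger_force: 2.6
t 5.42 bay [-262.    41.8   35.9] yawerr -0.002 w 0.924 F [-0.8 -4.7  4. ]
shift frac [0.    0.001 0.12 ]
```

```bash
python3 -m crank '0 0 0.04 0 0.85; 0 0 0.08 0 0.85';python3 g.py -262 42 18;  python3 -m crank '0 0 0.03 0 0.85; 0 0 0.05 0 0.85; 0 0 0.05 0 0.85'; python3 g.py -250 42 15
cat > gate.py <<'E'
import sys
from h import *; from g import O,Rb
p,d=snap('side',sys.argv[1])
P=((cloud('side',d)-O)@Rb).reshape(-1,3);c=cv2.cvtColor(p,cv2.COLOR_RGB2HSV).reshape(-1,3)
m=(P[:,0]>float(sys.argv[2]))&(P[:,0]<-70)&(P[:,1]>62)&(P[:,1]<98)&(P[:,2]>12)&(P[:,2]<45)&(c[:,1]<60); k=np.polyfit(P[m,1],P[m,2],1); print(m.sum(),'gate~',0.6-k[0],'z at 88',np.polyval(k,88))
E
python3 gate.py s4 -200
```

```text
t: 5.68
tool_pos: [496.1, 221.3, 23.6]
tcp_rot: [-3.133, 0.002, 1.638]
wrist_force: [-17.9, 0.3, 13.5]
width: 0.925
finger_force: 8.4
t 5.67 bay [-261.6   38.1   23.6] yawerr -0.002 w 0.925 F [ -1.5 -17.9  13.5]
shift frac [0.003 0.026 0.037]
t: 6.05
tool_pos: [496.9, 221.1, 16.6]
tcp_rot: [-3.135, 0.002, 1.638]
wrist_force: [-12.3, -1.7, 14.2]
width: 0.924
finger_force: 7.1
t 6.05 bay [-261.4   38.8   16.6] yawerr -0.002 w 0.924 F [  0.9 -12.3  14.2]
shift frac [-0.076  0.021  0.011]
397 gate~ 0.5722088907857572 z at 88 28.668049425074102
```

```bash
python3 -m crank '0 -0.015 0.01 0 0.85; -0.06 -0.015 0.01 0 0.85; -0.12 -0.015 0.01 0 0.85; -0.18 -0.015 0.01 0 0.85; -0.24 -0.015 0.01 0 0.85; -0.3 -0.015 0.01 0 0.85; -0.3 -0.015 0.01 0 0.85'; python3 g.py -86 39 15; python3 gate.py s5 -150
python3 - <<'E'
import cv2; p=cv2.imread('pics/s5.png');cv2.imwrite('pics/s5c.png',cv2.resize(p[60:260,160:340],None,fx=3,fy=3,interpolation=cv2.INTER_CUBIC))
E
```

```text
t: 6.98
tool_pos: [502.0, 176.5, 15.7]
tcp_rot: [3.14, -0.0, 1.637]
wrist_force: [0.6, -1.9, 3.3]
width: 0.931
finger_force: 1.7
t 6.97 bay [-216.5   40.9   15.7] yawerr -0.002 w 0.931 F [2.  0.5 3.3]
shift frac [-0.87  -0.011  0.004]
253 gate~ 0.5784985609981331 z at 88 27.64540208487888
```

View pics/s5c.png

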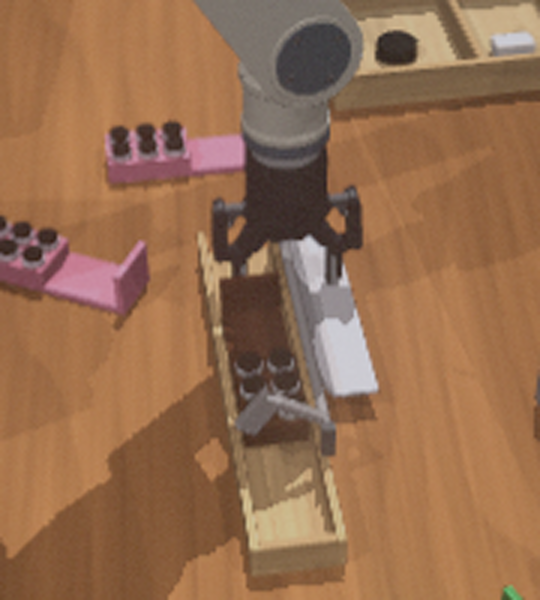

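The rack is sliding ahead of the channel finger (tail plate at crop (247,285)). The gate bar at (265,410) is raised clear and forces are small, so I'll carry on.

```bash
python3 -m crank '-0.06 0 0 0 0.85; -0.12 0 0 0 0.85; -0.18 0 0 0 0.85; -0.24 0 0 0 0.85; -0.3 0 0 0 0.85; -0.36 0 0 0 0.85; -0.42 0 0 0 0.85; -0.48 0 0 0 0.85; -0.54 0 0 0 0.85; -0.6 0 0 0 0.85; -0.66 0 0 0 0.85; -0.72 0 0 0 0.85; -0.78 0 0 0 0.85; -0.78 0 0 0 0.85'; python3 g.py -86 41 15
```

```text
t: 8.78
tool_pos: [508.9, 59.7, 15.4]
tcp_rot: [-3.142, 0.0, 1.638]
wrist_force: [-0.7, -1.9, 5.2]
width: 0.926
finger_force: 2.4
t 8.78 bay [-99.5  39.8  15.4] yawerr -0.002 w 0.926 F [ 1.9 -0.9  5.2]
shift frac [-0.09   0.008  0.003]
```

```bash
python3 -m crank '-0.03 0 0 0 0.85; -0.06 0 0 0 0.85; -0.08 0 0 0 0.85; -0.08 0 0 0 0.85'; python3 g.py; python3 -m crank '-0.01 0 0 0 0.85; -0.02 0 0 0 0.85; -0.02 0 0 0 0.85'; python3 g.py;  python3 gate.py s6 -150
python3 - <<'E'
import cv2; p=cv2.imread('pics/s6.png');cv2.imwrite('pics/s6c.png',cv2.resize(p[120:260,200:320],None,fx=4,fy=4,interpolation=cv2.INTER_CUBIC))
E
```

```text
t: 9.28
tool_pos: [509.6, 48.4, 15.3]
tcp_rot: [-3.141, -0.0, 1.638]
wrist_force: [-0.2, 3.1, 4.6]
width: 0.928
finger_force: 2.9
t 9.28 bay [-88.2  39.7  15.3] yawerr -0.001 w 0.928 F [-3.1 -0.   4.6]
t: 9.65
tool_pos: [509.9, 47.0, 15.5]
tcp_rot: [3.141, -0.002, 1.636]
wrist_force: [-1.8, 15.8, 5.9]
width: 0.925
finger_force: 10.3
t 9.65 bay [-86.7  39.9  15.5] yawerr -0.004 w 0.925 F [-15.9  -0.7   5.9]
164 gate~ 0.5293207492879625 z at 88 29.012545836614393
```

View pics/s6c.png

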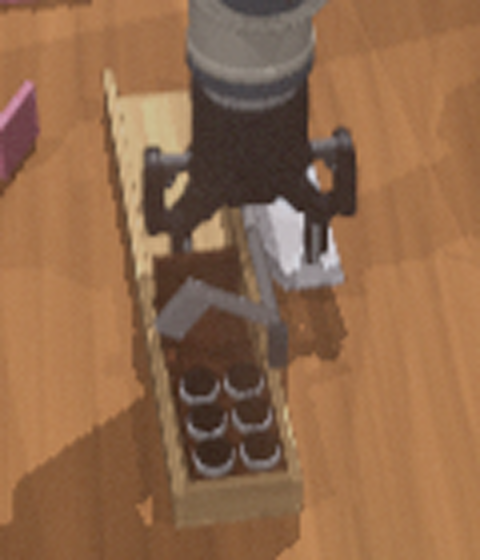

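The block sits against the end stop (crop (235,480)) and the push force rose to 16 N at x -86.7, which is where home should be. The raised bar is over the gap. I'll back off, then rise.

```bash
python3 -m crank '0.03 0 0 0 0.85; 0.06 0 0 0 0.85; 0.06 0 -0.06 0 0.85; 0.06 0 -0.12 0 0.85; 0.06 0 -0.18 0 0.85; 0.06 0 -0.24 0 0.85; 0.06 0 -0.3 0 0.85; 0.06 0 -0.36 0 0.85; 0.06 0 -0.5 0 0.85; 0.06 0 -0.8 0 0.85; 0.06 0 -1 0 0.85; 0.06 0 -1 0 0.85'; python3 g.py
python3 - <<'E'
from h import *; from g import O,Rb
p,d=snap('side','s7');cv2.imwrite('pics/s7c.png',cv2.resize(p[120:260,200:320,::-1],None,fx=4,fy=4,interpolation=cv2.INTER_CUBIC))
P=((cloud('side',d)-O)@Rb).reshape(-1,3);c=cv2.cvtColor(p,cv2.COLOR_RGB2HSV).reshape(-1,3)
m=(abs(P[:,1])<25)&(P[:,0]>-150)&(P[:,0]<120)&(c[:,2]<135)&(P[:,2]>6)&(P[:,2]<58);print(np.percentile(P[m],[1,99],axis=0).round(1))
m=(P[:,0]>-250)&(P[:,0]<-70)&(P[:,1]>75)&(P[:,1]<106)&(P[:,2]>30)&(P[:,2]<75)&(c[:,1]<60);print('gate~',0.6-np.arctan(np.polyfit(P[m,1],P[m,2],1)[0]))
E
```

```text
t: 11.2
tool_pos: [511.0, 54.4, 167.9]
tcp_rot: [3.137, -0.0, 1.638]
wrist_force: [-0.2, -0.3, -0.9]
width: 0.925
finger_force: 0.0
t 11.2 bay [-94.1  41.4 167.9] yawerr -0.002 w 0.925 F [ 0.3 -0.2 -0.9]
[[-72.2 -24.6   8.2]
 [113.5  24.4  56.4]]
gate~ 0.003245553322972494
```

View pics/s7c.png

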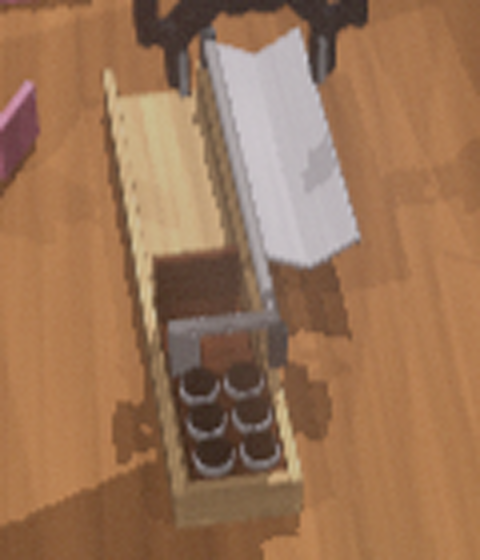

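The gate is shut behind the block (bar at crop (225,335)). The rack is home at the end stop and the arm is clear, so I'm handing it in.

```bash
python3 -c "
from workcell import robot; print(robot.job_done())"
```

```text
the job is handed in; nothing more can be done
None
```

The rack is home against the end stop, the gate has dropped shut behind its block, the arm touches nothing, and the job is handed in at about 11 s; the first press on the paddle wedged at about 47 N, so I lifted off and pressed again before pushing.

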